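Prop the fittings chest open

TASK

Lift the green lid of the fittings chest until it stands up by itself, then swing its prop rod by the red grip and bring the rod's foot down into the hole of the yellow side plate, so that the lid rests propped half open on the rod. The hole must be found by feel: let the foot ride only lightly on the plate without bending the sprung plate down, do not let the lid slam, and leave the other things on the bench alone.

Things in the scene. Friction and masses are not known exactly. Their poses are not given: they have to be found in the camera images.
- lid_hinge (a point): middle of the lid's hinge line on the chest (never moves during the task). Axes = the chest's: x from the chest's front to its back, y to its left (along the hinge line), z up. The plywood chest is fixed on the bench: 180 (x) by 220 (y) by 74 mm high; the hinge line runs along its top rear edge, 85 mm behind the chest's middle and 80 mm above the bench. All offsets below are in these axes
- lid (a joint): lid angle in rad: 0 shut, grows as the front edge rises, stop at 1.5. Green panel 13 mm thick, 175 mm from hinge to front edge, 232 mm wide, about 0.9 kg (varies). Its hinge has some friction: above about 1.35 rad the lid stays where it is left, lower down it falls shut by its own weight (about 5 N at the bar lifts it)
- lid_bar (a point): middle of the lid's steel pull bar: round, 10 mm thick, 80 mm straight length parallel to the hinge, standing 45 mm in front of the lid's front edge; 220 mm from the hinge line and 2 mm off the lid's plane through it, towards its upper face. Axes = the lid's: x from front edge to hinge, y along the bar, z out of the upper face
- prop_rod (a joint): angle of the prop rod to the lid in rad: 0 when it lies along the lid's left edge pointing to the hinge, grows as its foot swings away from the lid, downward and to the front; range -0.05 to 1.6. Slight friction holds it where it is left. The steel rod (9 mm thick) turns about an axis parallel to the lid's hinge
- rod_pivot (a point): the rod's pivot on the lid: 135 mm from the hinge line towards the front edge, 2 mm off the lid's plane towards its upper face, 128 mm left of the lid's middle (12 mm outside its edge). Axes = the rod's: x to its foot, y left along the pivot axis. With lid angle a and rod angle b, the direction pivot to foot makes the angle a + b with the chest's x axis, turning from x (back) towards down
- rod_grip (a point): middle of the red grip: a cross handle parallel to the hinge line, standing out to the left of the rod; round, 14 mm thick, 60 mm long, on the rod's line 110 mm from the pivot and 67 mm to the left of the rod
- rod_foot (a point): tip of the rod's foot, 160 mm from the pivot along the rod; round-ended pin 8 mm thick
- plate_mid (a point): point on the chest at the level of the yellow side plate's flat top (40 mm above the bench), under the plane in which the rod swings: 128 mm left of the chest's middle, midway front to back; axes = the chest's. The plate (150x27 mm) has one hole, 12 mm along the chest, 12 mm deep. Where the hole lies is not measured: its middle is up to 26 mm in front of or behind this point
- catch_plate (a joint): how far the sprung yellow plate is pressed down, m; about 0.2 mm per newton; 0 unloaded. It bears the lid's weight on the rod (2 to 5 N) easily
- tape_measure: yellow tape measure, 60x80x66 mm, loose bystander; origin under its middle
- sanding_block: brown sanding block, 126x97x24 mm, loose bystander; origin under its middle
- masking_tape: roll of cream masking tape, 101 mm across, 25 mm high, loose bystander; origin under its middle
- offcut_2: dark-topped chipboard offcut, 96x117x18 mm, loose bystander; origin under its middle

How it is judged (in metres and radians):
On the way:
1. the lid is up, at least 1.25 rad open (value of joint lid above 1.25 rad), for 0.2 s.
At the end, for the whole second after the job is handed in: The rod's foot is in the plate's hole, at least 7 mm below the plate's top and within 34 mm (along the chest) of plate_mid; the lid rests on the rod between 0.7 and 1.2 rad open; lid and rod are at rest (z of rod_foot in the frame of plate_mid below -0.007 m and x of rod_foot in the frame of plate_mid between -0.034 and 0.034 m and value of joint lid between 0.7 and 1.2 rad and velocity of joint lid between -0.05 and 0.05 rad/s and velocity of joint prop_rod between -0.1 and 0.1 rad/s); the robot touches nothing.
It fails at once if the sprung plate is bent down by more than 4 mm (about 20 N) (value of joint catch_plate above 0.004 m).
It fails at once if the lid falls: it closes faster than 2 rad/s (velocity of joint lid below -2 rad/s).
It fails at once if a loose bystander is moved by more than 20 mm (distance of any of tape_measure, sanding_block, masking_tape, offcut_2 from where it was at the start of the episode above 0.02 m).
It also fails if it takes over 61 s, if anything falls off the work surface, if the arm or the gripper's body presses on something with over 40 N, if the wrist force passes 120 N, or if a joint passes its speed limit or range.

ROBOT

A 6-joint arm with a two-finger parallel gripper is mounted at the origin on a cart in front of the work surface, level with it; the furniture and walls round the work are solid. World frame = base frame: x ahead of the robot, y to its left, z up, the work surface at z = 0. Lengths are in mm, angles in degrees, forces in N, time in s.
With the tool pointing down it reaches from about 300 to 850 mm from the base axis. Payload 4.2 kg.
Tool frame: the origin (TCP) lies at the very end of the fingers, on their centre line; the grasp point (between the pads) lies 19 mm behind it (env.grip_point_offset is the distance from the TCP to the grasp point, in mm); z points along the fingers, y is the line along which they close (so a half turn about z gives the same grasp; the last joint's range is limited). The gripper opens to 91 mm and grips with 3 to 60 N. Pads are 32 mm wide; open, the fingers measure 118 mm over their backs; the gripper's body (76 mm by 178 mm) begins 60 mm behind the grasp point.
Start: joints at [-78.266, 18.312, 89.639, -0, 72.044, -1.146], TCP at [128.176, -560.548, 213.976] pointing down, gripper open.
Joint ranges: [-177.97, 177.97], [-48.28, 115.42], [12.27, 149.76], [-77.06, 257.06], [2.81, 150.46], [-146.56, 146.56]. Speed limits (degrees/s): [147.25, 147.25, 180, 180, 180, 180].

INTERFACE

Orientations are given as [roll, pitch, yaw] about the fixed x, y, z axes, in that order (R = Rz(yaw) Ry(pitch) Rx(roll)).
In Python, from workcell import env gives the robot as it stands. The module is installed in compiled form; this text tells all that it offers.
- The arm moves only by the tool arm_command, never from a script. Its argument "rows" is a list of rows, each an object with "delta_pos": the shift along the tool's x, y, z in mm, a list of three; "roll": the turn about the tool's z in units of 5 degrees (1.0 is 5 degrees); "jaw": the opening in per cent of the stroke, from 0 (shut) to 100 (fully open). A call has 1 to 20 rows; each row is the pose to reach, as a shift and turn from the pose commanded when the call began, along the tool's axes at that moment; what a row does not reach only later rows make up. A row lasts 1/12 s, in which the tool goes at most 41.7 mm and 7.16 degrees, less where a joint would pass 70% of its speed; a pose out of reach is approached as far as the arm can. A call with a gripper value outside its range is refused whole. The fingers move at their own pace and stop on an object; "squeeze" is the grip in N (left out, the last holds). Time passes only in rows, so rows that repeat a pose let the fingers close. It gives the time, the measured TCP pose, the force, the opening and the grip force at its end, in the units of the state.
- env.state(): the state, without advancing time (a new reading comes with each control period).
- env.grab_frame(name): name is "scene" or "top"; returns a dict with "img" (384x512x3 uint8, blue, green, red), "z_map" (384x512 float32, mm along the optical axis (not along the pixel's ray), 0 where there is no reading), "fov_y" (degrees; the focal length in pixels is half the picture's height over the tangent of half this angle, whatever the lens; pixels are square), "cx", "cy" (the principal point, pixels), "dist" ([k1, k2, p1, p2, k3] as OpenCV has them; the pictures are not rectified), "R" (3x3) and "t" (3): a world point X has camera coordinates R X + t. Camera axes: x right, y down, z forward; pixel columns grow to the right and rows downward; lengths in mm; the calibration is good to about 2 mm. A picture is of the moment at which its call begins.
- env.job_done(): hands the job in; it is judged then, once.
The state is a dict: "time_s": time; "qpos": joint angles; "qvel": joint speeds; "effort": joint torques, N m; "ee_pos": TCP position; "ee_rot": TCP orientation; "force": force on the tool from outside, world axes, zero at the start; "torque": the same for the moment, N m; "gripper_width": finger opening in mm; "gripper_force": force on a finger pad.
Only numpy, scipy, OpenCV 4.12 (cv2) and the standard library are available. Lean on these libraries where they do the work, as an engineer would, in place of code of your own. Each camera call takes 0.05 s, during which the arm holds its last target. There are 200 camera calls.

## Working session

There is one attempt and no reset: what is moved stays moved. The work goes in short steps, Python scripts to look and compute and a tool call to move; the robot and the scene stay as the last step left them, time stands still between calls to the robot, and variables do not carry over. Pictures are saved under pics/ and viewed, at most 10 in all, crops included, and the job is handed in when it is done.

Besides the shell and the picture viewer there is one more tool, called after "Request:" as name(argument=value, ...) on one line, values as JSON. arm_command: Moves the arm, as the interface text tells. Its arguments: {"type":"object","properties":{"rows":{"type":"array"},"squeeze":{"type":"number"}},"required":["rows"]}

```bash
mkdir -p pics; cat > h.py <<'E'
import numpy as np,cv2
from workcell import env
def save(n,f): cv2.imwrite('pics/'+n,f['img'])
def K(f):
    h=f['img'].shape[0]; F=h/2/np.tan(np.radians(f['fov_y'])/2)
    return np.array([[F,0,f['cx']],[0,F,f['cy']],[0,0,1.]])
def world(f,uv,z=None):
    uv=np.array(uv,float).reshape(-1,1,2)
    p=cv2.undistortPoints(uv,K(f),np.array(f['dist'],float)).reshape(-1,2)
    if z is None: z=np.array([f['z_map'][int(round(v)),int(round(u))] for u,v in uv.reshape(-1,2)])
    c=np.c_[p*z[:,None],z]
    return (c-np.array(f['t']))@np.array(f['R'])
def proj(f,X):
    r,_=cv2.Rodrigues(np.array(f['R'],float))
    return cv2.projectPoints(np.array(X,float).reshape(-1,1,3),r,np.array(f['t'],float),K(f),np.array(f['dist'],float))[0].reshape(-1,2)
E
python3 - <<'E'
from h import *
for n in('scene','top'):
    f=env.grab_frame(n); save(n+'0.png',f); print(n,f['fov_y'],-np.array(f['R']).T@f['t'])
    np.save(n+'0.npy',f,allow_pickle=True)
print(env.state(),env.grip_point_offset)
E
```

```text
scene 55.81666419051708 [ -3.22531366 528.6530477  954.13195304]
top 47.91589936473339 [ 383.01853853 -191.54568821 1477.94775174]
{'time_s': 0.1, 'qpos': array([-7.82691222e+01,  1.83477005e+01,  8.96977838e+01, -1.38203537e-03,
        7.20423843e+01, -1.14330699e+00]), 'qvel': array([ 0.09742426, -0.02009939, -0.17200678, -0.05181584, -0.06622141,
        0.0034036 ]), 'effort': array([ 1.31874840e-03, -4.13332164e+01, -2.32510632e+01,  7.27451476e-02,
        4.21334244e-02, -6.68982352e-05]), 'ee_pos': array([ 128.04769038, -560.12057966,  213.21818198]), 'ee_rot': array([-1.79912123e+02, -4.39462041e-04,  1.28746116e+01]), 'force': array([ 0.27436906, -0.71859087,  0.39512757]), 'torque': array([-0.01466244,  0.02964875, -0.02285447]), 'gripper_force': 0.0, 'gripper_width': 91.4478714381626} 18.8
```

View pics/scene0.png

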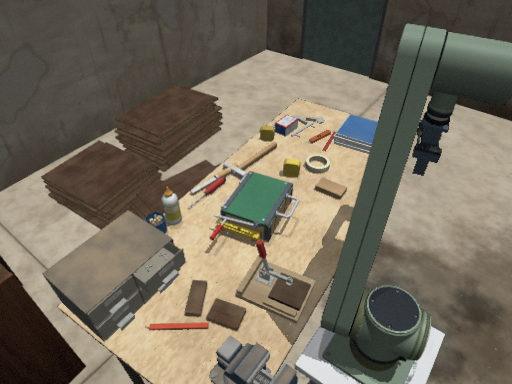

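View pics/top0.png

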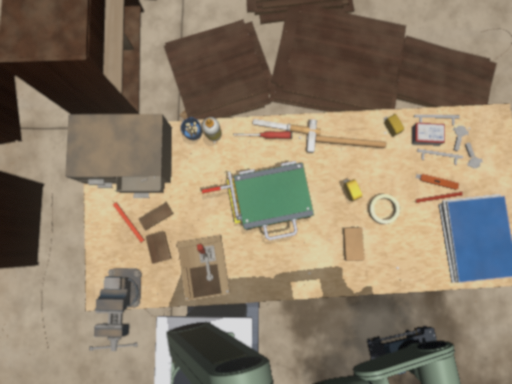

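The chest is at about (272,197) in the top view. Its pull bar is at (280,232), the red grip at (213,188), and the yellow plate at (232,200). Next I measure the lid pose.

```bash
python3 - <<'E'
from h import *
f=np.load('top0.npy',allow_pickle=True).item()
hsv=cv2.cvtColor(f['img'],cv2.COLOR_BGR2HSV)
m=cv2.inRange(hsv,(65,80,40),(90,255,255)); m[:150]=0;m[250:]=0;m[:,:210]=0;m[:,330:]=0
n,l,s,c=cv2.connectedComponentsWithStats(m); k=1+np.argmax(s[1:,4]); print(s[k])
v,u=np.where(l==k); P=world(f,np.c_[u,v]); P=P[f['z_map'][v,u]>0]
print('z',np.percentile(P[:,2],[5,50,95]))
r=cv2.minAreaRect(P[:,:2].astype(np.float32)); print(r, cv2.boxPoints(r))
# red grip
m=cv2.inRange(hsv,(0,120,80),(8,255,255))|cv2.inRange(hsv,(172,120,80),(180,255,255)); m[:170]=0;m[210:]=0;m[:,:190]=0;m[:,235:]=0
v,u=np.where(m); P=world(f,np.c_[u,v]); print('grip',len(P),P.min(0),P.max(0),np.median(P,0), cv2.fitLine(P[:,:2].astype(np.float32),cv2.DIST_L2,0,.01,.01).ravel())
# bar: points above bench in front of lid
vv,uu=np.mgrid[215:245,250:305]; uv=np.c_[uu.ravel(),vv.ravel()]
P=world(f,uv); g=(P[:,2]>60)
print('bar'); P=P[g]; print(len(P),P.min(0),P.max(0))
img=f['img'][140:270,170:420]; cv2.imwrite('pics/c1.png',cv2.resize(img,None,fx=3.2,fy=3.2,interpolation=cv2.INTER_CUBIC))
# heights map relative: print obstacles
uu,vv=np.meshgrid(np.arange(180,420,1),np.arange(120,290,1)); 
E
```

```text
[ 237  170   74   51 2769]
z [83.86815743 88.78618153 93.6774199 ]
((553.0146484375, -225.6321258544922), (134.90667724609375, 222.00723266601562), 11.928136825561523) [[ 464.07504 -130.96692]
 [ 509.96054 -348.18045]
 [ 641.9542  -320.29733]
 [ 596.0687  -103.0838 ]]
grip 68 [562.03388875 -48.82534844  67.86675381] [580.22066191   7.21027048  82.86373251] [571.71956714 -20.78909688  74.85693649] [ 1.9956221e-01 -9.7988516e-01  5.7118835e+02 -2.0502014e+01]
bar
615 [ 383.01853853 -328.55420853   60.58703944] [ 489.75053602 -151.68384398 1477.94775174]
```

View pics/c1.png

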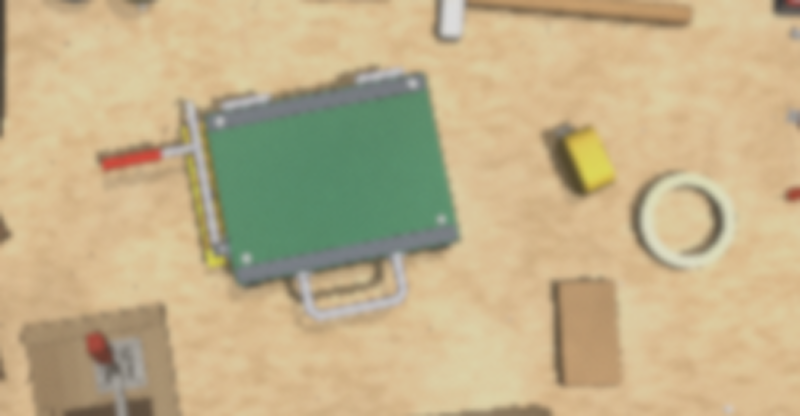

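The crop shows the lid corners at (205,112), (422,73), (458,240) and (240,285), and the bar from (315,313) to (405,297). The grip runs from (100,163) to (160,155), and the rod along x≈200. I'll fit the hinge frame from these.

```bash
cat >> h.py <<'E'
def atz(f,uv,z0):
    uv=np.array(uv,float).reshape(-1,1,2)
    p=cv2.undistortPoints(uv,K(f),np.array(f['dist'],float)).reshape(-1,2)
    R=np.array(f['R']); C=-R.T@np.array(f['t']); d=np.c_[p,np.ones(len(p))]@R
    return C+d*((np.asarray(z0)-C[2])/d[:,2])[:,None]
E
python3 - <<'E'
from h import *
from scipy.optimize import least_squares
f=np.load('top0.npy',allow_pickle=True).item()
crop=np.array([(205,112),(422,73),(458,240),(240,285),(318,314),(402,298),(98,163),(160,155)],float)/3.2+[170,140]
# chest-frame points rel hinge (x back,y left,z abs)
M=np.array([(0,116,86),(0,-116,86),(-175,-116,86),(-175,116,86),(-220,40,87),(-220,-40,87),(-25,225,89),(-25,165,89)],float)
def w(p,M):
    c,s=np.cos(p[2]),np.sin(p[2]); return np.c_[p[0]+c*M[:,0]-s*M[:,1],p[1]+s*M[:,0]+c*M[:,1],M[:,2]]
r=least_squares(lambda p:(proj(f,w(p,M))-crop).ravel(),[630,-200,.2],loss='soft_l1')
print(r.x,np.degrees(r.x[2])); print((proj(f,w(r.x,M))-crop).round(1))
print('bar,grip',w(r.x,np.array([(-220,0,82),(-25,195,82),(-85,128,40)])))
for n,u in dict(tape=(590,160),mask=(685,220),sand=(588,335)).items(): print(n,atz(f,[np.array(u)/3.2+[170,140]],20))
f=env.grab_frame('scene');print((proj(f,w(r.x,M))).round(0).tolist())
b=w(r.x,M).mean(0); cv2.imwrite('pics/c2.png',cv2.resize(f['img'][150:260,190:330],None,fx=5,fy=5,interpolation=cv2.INTER_CUBIC))
E
```

```text
[ 6.37046809e+02 -2.07907416e+02  2.19427523e-01] 12.572270975942315
[[-1.   1.8]
 [ 0.7 -0.4]
 [ 1.1 -0.4]
 [-1.1  0.4]
 [ 0.5  0.2]
 [-1.3  0. ]
 [ 1.   0. ]
 [-0.2 -1.2]]
bar,grip [[ 422.32192001 -255.79501625   82.        ]
 [ 570.20042592  -23.02485603   82.        ]
 [ 526.22304353 -101.47859934   40.        ]]
tape [[ 582.418553   -504.21815387   20.        ]]
mask [[ 519.47596418 -604.45690718   20.        ]]
sand [[ 397.03259131 -499.85076696   20.        ]]
[[221.0, 210.0], [250.0, 171.0], [293.0, 183.0], [269.0, 226.0], [290.0, 214.0], [298.0, 199.0], [212.0, 234.0], [221.0, 221.0]]
```

View pics/c2.png

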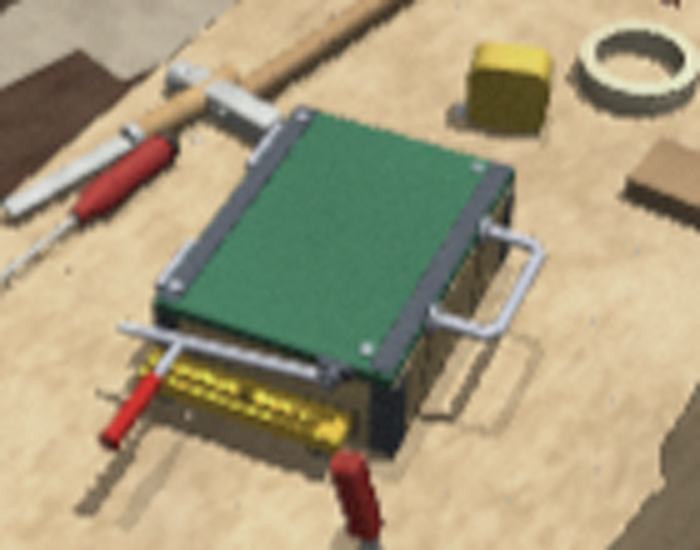

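```bash
cat >> h.py <<'E'
H=np.array([637.05,-207.9]); PSI=0.2194
from scipy.spatial.transform import Rotation as Rn
def cw(p):  # chest-frame (hinge xy, world z) -> world
    c,s=np.cos(PSI),np.sin(PSI); return np.array([H[0]+c*p[0]-s*p[1],H[1]+s*p[0]+c*p[1],p[2]])
def wc(p):
    c,s=np.cos(PSI),np.sin(PSI); d=np.array(p[:2])-H; return np.array([c*d[0]+s*d[1],-s*d[0]+c*d[1],p[2]])
def bar(a): return np.array([-220*np.cos(a)+2*np.sin(a),0,80+220*np.sin(a)+2*np.cos(a)])
def piv(a): return np.array([-135*np.cos(a)+2*np.sin(a),128,80+135*np.sin(a)+2*np.cos(a)])
def rod(a,b,r): t=a+b; return piv(a)+r*np.array([np.cos(t),0,-np.sin(t)])
def grip(a,b): return rod(a,b,110)+[0,67,0]
def foot(a,b): return rod(a,b,160)
def delta(tgt): # world target -> tool delta from measured pose
    s=env.state(); return Rn.from_euler('xyz',s['ee_rot'],degrees=True).inv().apply(np.array(tgt)-s['ee_pos'])
E
python3 - <<'E'
from h import *
t=cw(bar(0)); t[2]+=-19+60; print(t,delta(t), (12.87-(np.degrees(PSI)+90))/5)
E
```

```text
[ 422.32379348 -255.78168998  123.        ] [ 354.67193516 -230.99504028   90.64538512] -17.940138805034053
```

Request:
arm_command(rows=[{"delta_pos": [60, -40, 0], "roll": -2, "jaw": 35}, {"delta_pos": [180, -116, 20], "roll": -9, "jaw": 35}, {"delta_pos": [355, -231, 50], "roll": -17.94, "jaw": 35}, {"delta_pos": [355, -231, 90], "roll": -17.94, "jaw": 35}, {"delta_pos": [355, -231, 90], "roll": -17.94, "jaw": 35}, {"delta_pos": [355, -231, 90], "roll": -17.94, "jaw": 35}, {"delta_pos": [355, -231, 90], "roll": -17.94, "jaw": 35}, {"delta_pos": [355, -231, 90], "roll": -17.94, "jaw": 35}, {"delta_pos": [355, -231, 90], "roll": -17.94, "jaw": 35}, {"delta_pos": [355, -231, 90], "roll": -17.94, "jaw": 35}, {"delta_pos": [355, -231, 90], "roll": -17.94, "jaw": 35}, {"delta_pos": [355, -231, 90], "roll": -17.94, "jaw": 35}, {"delta_pos": [355, -231, 90], "roll": -17.94, "jaw": 35}, {"delta_pos": [355, -231, 90], "roll": -17.94, "jaw": 35}, {"delta_pos": [355, -231, 90], "roll": -17.94, "jaw": 35}, {"delta_pos": [355, -231, 90], "roll": -17.94, "jaw": 35}, {"delta_pos": [355, -231, 90], "roll": -17.94, "jaw": 35}])

```text
time_s: 1.57
ee_pos: [422.6, -256.5, 124.0]
ee_rot: [180.0, 0.0, 102.5]
force: [0.2, -0.2, 0.0]
gripper_width: 32.1
gripper_force: 0.0
```

```bash
python3 - <<'E'
from h import *
s=env.state(); print(s['ee_pos'],s['ee_rot'],s['gripper_width'],s['time_s'])
t=cw(bar(0)); t[2]-=19; print(delta(t))
f=env.grab_frame('top'); cv2.imwrite('pics/c3.png',cv2.resize(f['img'][160:270,210:340],None,fx=4,fy=4,interpolation=cv2.INTER_CUBIC))
E
```

```text
[ 422.56987525 -256.49972863  124.03204734] [1.79993526e+02 9.65820550e-03 1.02480314e+02] 32.08840332042636 1.5667
[ 0.76453892 -0.09199246 61.03190933]
```

View pics/c3.png

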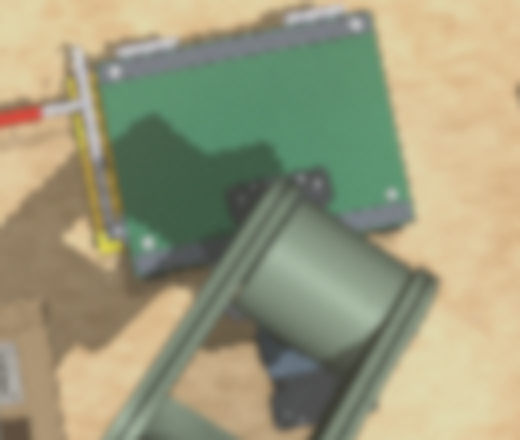

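The arm hides the bar in this view, but the tool sits where planned. I'll descend and close on the bar.

Request:
arm_command(rows=[{"delta_pos": [1, 0, 20], "roll": 0, "jaw": 35}, {"delta_pos": [1, 0, 40], "roll": 0, "jaw": 35}, {"delta_pos": [1, 0, 55], "roll": 0, "jaw": 35}, {"delta_pos": [1, 0, 60], "roll": 0, "jaw": 35}, {"delta_pos": [1, 0, 60], "roll": 0, "jaw": 35}])

```text
time_s: 2.03
ee_pos: [421.7, -255.0, 62.9]
ee_rot: [-179.9, -0.1, 102.5]
force: [0.2, -0.7, -0.3]
gripper_width: 32.1
gripper_force: 0.0
```

Request:
arm_command(rows=[{"delta_pos": [0, 0, 0], "roll": 0, "jaw": 5}, {"delta_pos": [0, 0, 0], "roll": 0, "jaw": 5}, {"delta_pos": [0, 0, 0], "roll": 0, "jaw": 5}, {"delta_pos": [0, 0, 0], "roll": 0, "jaw": 5}, {"delta_pos": [0, 0, 0], "roll": 0, "jaw": 5}, {"delta_pos": [0, 0, 0], "roll": 0, "jaw": 5}], squeeze=15)

```text
time_s: 2.53
ee_pos: [422.6, -255.8, 64.8]
ee_rot: [180.0, 0.1, 102.6]
force: [-3.2, -1.2, 6.2]
gripper_width: 9.5
gripper_force: 15.0
```

```bash
python3 - <<'E'
from h import *
s=env.state(); print(s['ee_pos'],wc(s['ee_pos']),s['force'])
b0=bar(0)
for a in np.arange(.1,1.46,.075): d=bar(a)-b0; print(round(a,2),[0,round(d[0]),-round(d[2])])
E
```

```text
[ 422.57693081 -255.75502124   64.78288639] [-2.19747127e+02 -2.90643920e-02  6.47828864e+01] [-3.21557043 -1.15510621  6.18868462]
0.1 [0, 1, -22]
0.18 [0, 4, -38]
0.25 [0, 7, -54]
0.32 [0, 12, -70]
0.4 [0, 18, -86]
0.47 [0, 25, -100]
0.55 [0, 33, -115]
0.62 [0, 43, -128]
0.7 [0, 53, -141]
0.77 [0, 64, -153]
0.85 [0, 76, -165]
0.92 [0, 89, -175]
1.0 [0, 103, -184]
1.07 [0, 117, -192]
1.15 [0, 132, -200]
1.22 [0, 147, -206]
1.3 [0, 163, -211]
1.37 [0, 179, -214]
1.45 [0, 195, -217]
```

Request:
arm_command(rows=[{"delta_pos": [0, 1, -22], "roll": 0, "jaw": 5}, {"delta_pos": [0, 4, -38], "roll": 0, "jaw": 5}, {"delta_pos": [0, 7, -54], "roll": 0, "jaw": 5}, {"delta_pos": [0, 12, -70], "roll": 0, "jaw": 5}, {"delta_pos": [0, 18, -86], "roll": 0, "jaw": 5}, {"delta_pos": [0, 25, -100], "roll": 0, "jaw": 5}, {"delta_pos": [0, 33, -115], "roll": 0, "jaw": 5}, {"delta_pos": [0, 43, -128], "roll": 0, "jaw": 5}, {"delta_pos": [0, 53, -141], "roll": 0, "jaw": 5}, {"delta_pos": [0, 64, -153], "roll": 0, "jaw": 5}, {"delta_pos": [0, 76, -165], "roll": 0, "jaw": 5}, {"delta_pos": [0, 89, -175], "roll": 0, "jaw": 5}, {"delta_pos": [0, 103, -184], "roll": 0, "jaw": 5}, {"delta_pos": [0, 117, -192], "roll": 0, "jaw": 5}, {"delta_pos": [0, 132, -200], "roll": 0, "jaw": 5}, {"delta_pos": [0, 147, -206], "roll": 0, "jaw": 5}, {"delta_pos": [0, 163, -211], "roll": 0, "jaw": 5}, {"delta_pos": [0, 179, -214], "roll": 0, "jaw": 5}, {"delta_pos": [0, 189, -216], "roll": 0, "jaw": 5}, {"delta_pos": [0, 189, -216], "roll": 0, "jaw": 5}])

```text
time_s: 4.2
ee_pos: [609.7, -215.5, 282.3]
ee_rot: [179.7, 0.3, 102.6]
force: [1.0, -4.2, 7.2]
gripper_width: 9.5
gripper_force: 15.0
```

Request:
arm_command(rows=[{"delta_pos": [0, 0, 0], "roll": 0, "jaw": 5}, {"delta_pos": [0, 0, 0], "roll": 0, "jaw": 5}, {"delta_pos": [0, 0, 0], "roll": 0, "jaw": 5}, {"delta_pos": [0, 0, 0], "roll": 0, "jaw": 5}])

```text
time_s: 4.53
ee_pos: [608.3, -215.7, 282.1]
ee_rot: [179.7, 0.3, 102.5]
force: [0.4, -3.5, 5.8]
gripper_width: 9.7
gripper_force: 15.0
```

```bash
python3 - <<'E'
from h import *
s=env.state(); p=wc(s['ee_pos']); print(p,s['force'],np.arccos(-p[0]/220),bar(1.42))
f=env.grab_frame('scene'); cv2.imwrite('pics/c4.png',cv2.resize(f['img'][80:260,150:400],None,fx=3,fy=3,interpolation=cv2.INTER_CUBIC))
E
```

```text
[-29.73319463  -1.40427519 282.09724803] [ 0.40173925 -3.46531202  5.78620688] 1.4352305840340172 [-31.07229985   0.         297.80383877]
```

View pics/c4.png

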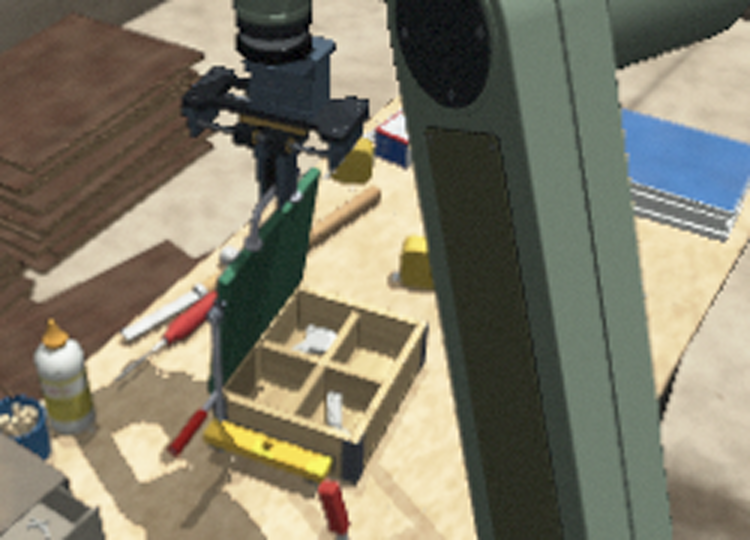

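The lid stands at about 1.44 rad. A dark spot on the plate at crop (267,444) may be the hole. I'll release the bar and rise.

Request:
arm_command(rows=[{"delta_pos": [0, 0, 0], "roll": 0, "jaw": 35}, {"delta_pos": [0, 0, 0], "roll": 0, "jaw": 35}, {"delta_pos": [0, 0, 0], "roll": 0, "jaw": 35}, {"delta_pos": [0, 0, -15], "roll": 0, "jaw": 35}, {"delta_pos": [0, 0, -40], "roll": 0, "jaw": 35}, {"delta_pos": [0, 0, -60], "roll": 0, "jaw": 35}, {"delta_pos": [0, 0, -60], "roll": 0, "jaw": 35}])

```text
time_s: 5.17
ee_pos: [608.4, -214.2, 344.1]
ee_rot: [179.6, 0.2, 102.6]
force: [0.6, 0.1, 1.2]
gripper_width: 32.0
gripper_force: 0.0
```

```bash
python3 - <<'E'
from h import *
f=env.grab_frame('scene')
hole=wc(atz(f,[(239,228)],40)[0]); print('spot rel hinge',hole, 'rel mid',hole[0]+85)
g=f['img'][215:245,215:265]; hsv=cv2.cvtColor(f['img'],cv2.COLOR_BGR2HSV)
# plate strip profile along y=128
for x in range(-160,-9,5):
    q=proj(f,[cw([x,128,40])])[0]; print(x,q.round().astype(int),hsv[int(round(q[1])),int(round(q[0]))][[0,2]],end=' | ')
# red grip points
m=cv2.inRange(hsv,(0,130,60),(8,255,255))|cv2.inRange(hsv,(172,130,60),(180,255,255)); m[:205]=0;m[240:]=0;m[:,:195]=0;m[:,235:]=0
v,u=np.where(m); P=world(f,np.c_[u,v]);
C=np.array([wc(p) for p in P]); print('\ngrip',len(P),np.median(C,0),C.min(0),C.max(0))
for a in(1.38,1.41,1.44,1.47): print(a,grip(a,0),foot(a,0),proj(f,[cw(grip(a,0)+[0,30,0]),cw(grip(a,0)-[0,30,0])]).round(1).tolist())
print(np.c_[u,v][np.argmin(u+0)],np.c_[u,v].mean(0),np.c_[u,v][np.argmax(u)])
hm=cv2.inRange(hsv,(65,80,30),(95,255,255)); hm[:100]=0;hm[230:]=0;hm[:,:200]=0;hm[:,290:]=0
cv2.imwrite('pics/c5.png',cv2.resize(f['img'][120:250,180:290],None,fx=5,fy=4.6,interpolation=cv2.INTER_CUBIC))
s=env.state();print(s['ee_pos'],[delta(cw(grip(1.43,0)+[0,0,80-19]))])
E
```

```text
spot rel hinge [-71.88399018 127.79473808  40.        ] rel mid 13.116009823160937
-160 [263 236] [20 78] | -155 [261 236] [17 72] | -150 [260 235] [24 90] | -145 [259 235] [ 27 184] | -140 [257 234] [ 26 247] | -135 [256 234] [ 26 247] | -130 [255 233] [ 26 247] | -125 [253 233] [ 26 247] | -120 [252 232] [ 26 247] | -115 [251 232] [ 26 247] | -110 [249 231] [ 26 247] | -105 [248 231] [ 26 247] | -100 [246 231] [ 26 247] | -95 [245 230] [ 26 247] | -90 [244 230] [ 26 247] | -85 [242 229] [ 26 247] | -80 [241 229] [ 26 244] | -75 [240 228] [ 22 148] | -70 [238 228] [ 22 115] | -65 [237 227] [ 23 225] | -60 [236 227] [ 27 247] | -55 [235 227] [ 29 247] | -50 [233 226] [ 26 247] | -45 [232 226] [ 26 246] | -40 [231 225] [ 26 246] | -35 [229 225] [ 26 247] | -30 [228 224] [ 26 247] | -25 [227 224] [ 26 247] | -20 [225 223] [ 26 247] | -15 [224 223] [ 26 247] | -10 [223 223] [ 25 241] | 
grip 68 [-15.12969514 200.44706653 107.50575327] [-464.62038429   94.96369449   -3.99619771] [ 53.30456812 858.24866319 954.13195304]
1.38 [ -2.77731372 195.         104.92561992] [  6.70472784 128.          55.8329434 ] [[205.0, 228.4], [214.3, 215.9]]
1.41 [ -2.02840759 195.         104.99771115] [  5.97680799 128.          55.6427061 ] [[204.8, 228.3], [214.1, 215.8]]
1.44 [ -1.27767602 195.         105.04730612] [  5.24350941 128.          55.47438871] [[204.6, 228.2], [213.9, 215.7]]
1.47 [ -0.52579464 195.         105.07436021] [  4.50549203 128.          55.32814272] [[204.4, 228.1], [213.6, 215.6]]
[206 229] [212.08823529 223.58823529] [218 217]
[ 607.75590467 -214.03583311  341.79183799] [array([194.94329954,  27.87828509, 175.47575738])]
```

View pics/c5.png

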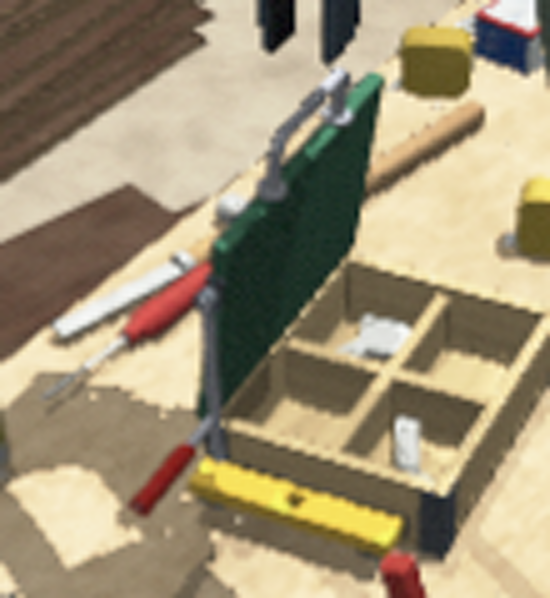

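The lid stands by itself, and the red grip hangs at crop (165,480). The hole looks visible at crop (295,500), about x=-72 from the hinge. I'll check the grip and plate from the top camera before moving.

```bash
python3 - <<'E'
from h import *
f=env.grab_frame('top'); hsv=cv2.cvtColor(f['img'],cv2.COLOR_BGR2HSV)
def pr(m,z,n):
    v,u=np.where(m); k=(v>150)&(v<250)&(u>190)&(u<260); u,v=u[k],v[k]
    C=np.array([wc(p) for p in atz(f,np.c_[u,v],z)]); print(n,len(C),C.min(0),C.max(0),np.median(C,0)); return C
pr(cv2.inRange(hsv,(0,120,60),(8,255,255))|cv2.inRange(hsv,(172,120,60),(180,255,255)),112,'grip')
pr(cv2.inRange(hsv,(22,150,120),(32,255,255)),40,'plate')
for x in range(-170,1,5):
    q=proj(f,[cw([x,130,40])])[0].round().astype(int); print(x,hsv[q[1],q[0]].tolist(),end='|')
E
```

```text
grip 62 [-19.77908932 168.86063264 112.        ] [ -8.84157821 225.13340081 112.        ] [-14.31196307 197.32063767 112.        ]
plate 27 [-41.14295902 115.46444608  40.        ] [-16.48992787 129.95514841  40.        ] [-31.1811202  120.76781399  40.        ]
-170 [55, 31, 179]|-165 [55, 32, 178]|-160 [53, 32, 178]|-155 [55, 32, 177]|-150 [54, 30, 176]|-145 [53, 32, 178]|-140 [54, 30, 177]|-135 [54, 32, 170]|-130 [54, 26, 155]|-125 [57, 22, 114]|-120 [60, 11, 89]|-115 [70, 10, 76]|-110 [50, 11, 72]|-105 [51, 32, 112]|-100 [52, 33, 141]|-95 [54, 33, 155]|-90 [54, 34, 151]|-85 [54, 34, 149]|-80 [54, 34, 150]|-75 [53, 34, 148]|-70 [53, 34, 151]|-65 [54, 32, 153]|-60 [53, 35, 154]|-55 [53, 34, 157]|-50 [46, 41, 163]|-45 [36, 65, 173]|-40 [29, 129, 192]|-35 [28, 157, 198]|-30 [28, 163, 191]|-25 [29, 101, 104]|-20 [30, 72, 88]|-15 [34, 48, 75]|-10 [35, 45, 74]|-5 [47, 34, 104]|0 [49, 35, 118]|
```

Request:
arm_command(rows=[{"delta_pos": [40, 0, 0], "roll": 0, "jaw": 60}, {"delta_pos": [80, 0, 0], "roll": 0, "jaw": 60}, {"delta_pos": [120, 5, 0], "roll": 0, "jaw": 60}, {"delta_pos": [160, 15, 0], "roll": 0, "jaw": 60}, {"delta_pos": [195, 25, 20], "roll": 0, "jaw": 60}, {"delta_pos": [200, 25, 60], "roll": 0, "jaw": 60}, {"delta_pos": [200, 25, 100], "roll": 0, "jaw": 60}, {"delta_pos": [200, 25, 130], "roll": 0, "jaw": 60}, {"delta_pos": [200, 25, 160], "roll": 0, "jaw": 60}, {"delta_pos": [200, 25, 160], "roll": 0, "jaw": 60}, {"delta_pos": [200, 25, 160], "roll": 0, "jaw": 60}])

```text
time_s: 6.18
ee_pos: [586.1, -13.2, 177.7]
ee_rot: [-179.7, -0.1, 102.6]
force: [0.4, 0.4, 0.7]
gripper_width: 55.0
gripper_force: 0.0
```

```bash
python3 - <<'E'
from h import *
s=env.state(); print(wc(s['ee_pos']),s['qpos'])
E
```

```text
[ -7.31657853 201.07366088 177.67529953] [-2.41956904e+00  2.08972661e+01  9.11429676e+01  3.35048821e-03
  6.82973843e+01 -1.50078083e+01]
```

Request:
arm_command(rows=[{"delta_pos": [-3, -5, 30], "roll": 0, "jaw": 60}, {"delta_pos": [-3, -5, 60], "roll": 0, "jaw": 60}, {"delta_pos": [-3, -5, 80], "roll": 0, "jaw": 60}, {"delta_pos": [-3, -5, 91], "roll": 0, "jaw": 60}, {"delta_pos": [-3, -5, 91], "roll": 0, "jaw": 60}, {"delta_pos": [-3, -5, 91], "roll": 0, "jaw": 60}])

```text
time_s: 6.68
ee_pos: [584.8, -17.6, 90.4]
ee_rot: [179.9, 0.0, 102.6]
force: [0.0, -0.2, -0.2]
gripper_width: 54.9
gripper_force: 0.0
```

Request:
arm_command(rows=[{"delta_pos": [0, 0, 0], "roll": 0, "jaw": 40}, {"delta_pos": [0, 0, 0], "roll": 0, "jaw": 30}, {"delta_pos": [0, 0, 0], "roll": 0, "jaw": 20}, {"delta_pos": [0, 0, 0], "roll": 0, "jaw": 8}, {"delta_pos": [0, 0, 0], "roll": 0, "jaw": 8}, {"delta_pos": [0, 0, 0], "roll": 0, "jaw": 8}, {"delta_pos": [0, 0, 0], "roll": 0, "jaw": 8}, {"delta_pos": [0, 0, 0], "roll": 0, "jaw": 8}], squeeze=20)

```text
time_s: 7.35
ee_pos: [583.5, -17.5, 89.1]
ee_rot: [-180.0, 0.0, 102.6]
force: [-0.6, -0.4, 1.9]
gripper_width: 13.2
gripper_force: 20.0
```

```bash
python3 - <<'E'
from h import *
s=env.state(); print(wc(s['ee_pos']),s['force'],s['torque'])
f=env.grab_frame('scene'); cv2.imwrite('pics/c6.png',cv2.resize(f['img'][110:250,180:290],None,fx=5,fy=4.2,interpolation=cv2.INTER_CUBIC))
from scipy.optimize import fsolve
x=[1.1,.5]
for fx in(-48,-60,-72,-84,-96,-108):
  for z in (52,40,30):
    x=fsolve(lambda q:(foot(*q)-[fx,128,z])[[0,2]],[.95,.75]); print(fx,z,x.round(3),grip(*x).round(1),foot(*x).round(1))
E
```

```text
[-10.8046171  197.48206041  89.06226028] [-0.570665   -0.36993832  1.92754245] [-0.06708697  0.01870741 -0.22450386]
-48 52 [1.317 0.354] [-43.  195.  101.7] [-48. 128.  52.]
-48 40 [1.068 0.407] [-52.8 195.   89.8] [-48. 128.  40.]
-48 30 [0.888 0.458] [-59.1 195.   78.7] [-48. 128.  30.]
-60 52 [1.287 0.435] [-52.5 195.  101.4] [-60. 128.  52.]
-60 40 [1.08  0.479] [-60.6 195.   90. ] [-60. 128.  40.]
-60 30 [0.922 0.524] [-66.3 195.   79.6] [-60. 128.  30.]
-72 52 [1.252 0.517] [-62.1 195.  101. ] [-72. 128.  52.]
-72 40 [1.075 0.555] [-69.  195.   89.9] [-72. 128.  40.]
-72 30 [0.936 0.595] [-74. 195.  80.] [-72. 128.  30.]
-84 52 [1.215 0.601] [-71.9 195.  100.5] [-84. 128.  52.]
-84 40 [1.06  0.634] [-77.8 195.   89.6] [-84. 128.  40.]
-84 30 [0.936 0.669] [-82.3 195.   80. ] [-84. 128.  30.]
-96 52 [1.175 0.686] [-81.7 195.   99.9] [-96. 128.  52.]
-96 40 [1.038 0.716] [-86.9 195.   89.2] [-96. 128.  40.]
-96 30 [0.927 0.748] [-90.8 195.   79.7] [-96. 128.  30.]
-108 52 [1.133 0.773] [-91.6 195.   99.2] [-108.  128.   52.]
-108 40 [1.011 0.8  ] [-96.1 195.   88.6] [-108.  128.   40.]
-108 30 [0.909 0.829] [-99.7 195.   79.3] [-108.  128.   30.]
```

View pics/c6.png

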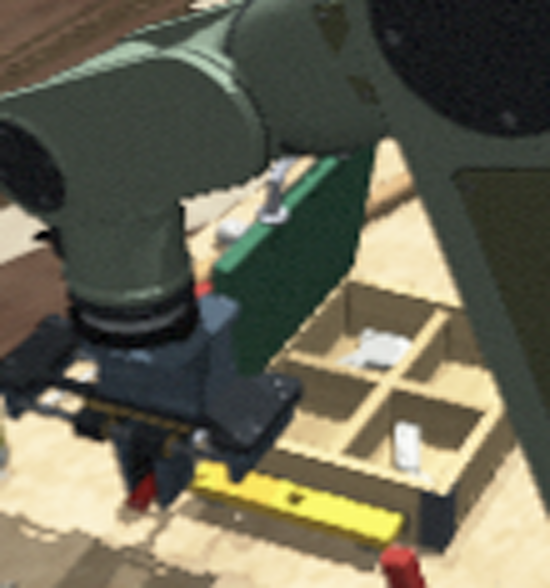

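The handle is gripped. The hole shows at crop (297,497). I'll bring the foot over the plate just behind it, still clear of the plate.

Request:
arm_command(rows=[{"delta_pos": [0, -5, 0], "roll": 0, "jaw": 8}, {"delta_pos": [0, -10, 0], "roll": 0, "jaw": 8}, {"delta_pos": [0, -15, 1], "roll": 0, "jaw": 8}, {"delta_pos": [0, -20, 2], "roll": 0, "jaw": 8}, {"delta_pos": [0, -25, 3], "roll": 0, "jaw": 8}, {"delta_pos": [0, -30, 4], "roll": 0, "jaw": 8}, {"delta_pos": [0, -35, 5], "roll": 0, "jaw": 8}, {"delta_pos": [0, -40, 6], "roll": 0, "jaw": 8}, {"delta_pos": [0, -45, 7], "roll": 0, "jaw": 8}, {"delta_pos": [0, -45, 8], "roll": 0, "jaw": 8}, {"delta_pos": [0, -45, 8], "roll": 0, "jaw": 8}, {"delta_pos": [0, -45, 8], "roll": 0, "jaw": 8}, {"delta_pos": [0, -45, 8], "roll": 0, "jaw": 8}])

```text
time_s: 8.48
ee_pos: [538.9, -27.1, 80.6]
ee_rot: [-179.9, -0.0, 102.6]
force: [-3.1, 1.9, -2.6]
gripper_width: 13.7
gripper_force: 20.0
```

```bash
python3 - <<'E'
from h import *
s=env.state(); print(wc(s['ee_pos']),s['force'],s['torque'])
f=env.grab_frame('scene'); cv2.imwrite('pics/c7.png',cv2.resize(f['img'][110:250,180:290],None,fx=5,fy=4.2,interpolation=cv2.INTER_CUBIC))
E
```

```text
[-56.42707052 197.81924285  80.64975715] [-3.08794886  1.91316619 -2.57321736] [ 0.43334993  0.18348411 -0.24195525]
```

View pics/c7.png

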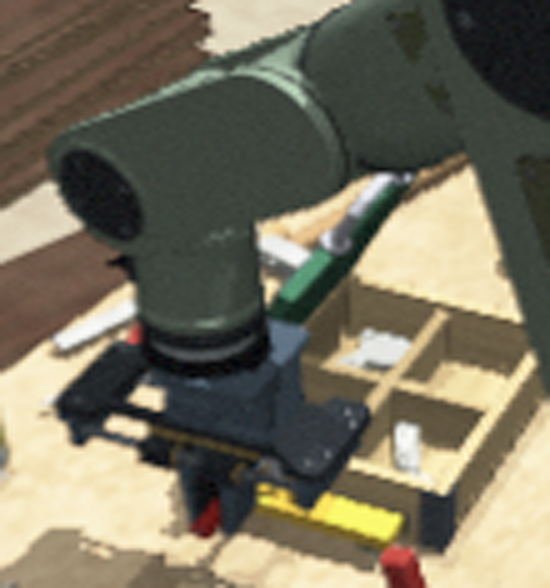

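The lid has come down to about 1.2 rad with the rod over the plate. I'll feel downward in small steps.

Request:
arm_command(rows=[{"delta_pos": [0, -1, 1.5], "roll": 0, "jaw": 8}, {"delta_pos": [0, -1, 1.5], "roll": 0, "jaw": 8}, {"delta_pos": [0, -1, 1.5], "roll": 0, "jaw": 8}, {"delta_pos": [0, -1, 1.5], "roll": 0, "jaw": 8}])

```text
time_s: 8.87
ee_pos: [539.0, -27.2, 79.7]
ee_rot: [180.0, -0.0, 102.6]
force: [-1.0, 5.2, 0.5]
gripper_width: 13.5
gripper_force: 20.0
```

Request:
arm_command(rows=[{"delta_pos": [0, -0.7, 1], "roll": 0, "jaw": 8}, {"delta_pos": [0, -0.7, 1], "roll": 0, "jaw": 8}, {"delta_pos": [0, -0.7, 1], "roll": 0, "jaw": 8}, {"delta_pos": [0, -0.7, 1], "roll": 0, "jaw": 8}])

```text
time_s: 9.2
ee_pos: [538.2, -27.4, 78.6]
ee_rot: [180.0, -0.0, 102.6]
force: [-1.7, 4.4, 1.2]
gripper_width: 13.1
gripper_force: 20.0
```

Request:
arm_command(rows=[{"delta_pos": [0, -0.7, 1], "roll": 0, "jaw": 8}, {"delta_pos": [0, -0.7, 1], "roll": 0, "jaw": 8}, {"delta_pos": [0, -0.7, 1], "roll": 0, "jaw": 8}, {"delta_pos": [0, -0.7, 1], "roll": 0, "jaw": 8}])

```text
time_s: 9.53
ee_pos: [537.3, -27.6, 77.5]
ee_rot: [180.0, -0.0, 102.6]
force: [-2.0, 4.0, 0.5]
gripper_width: 13.6
gripper_force: 20.0
```

Request:
arm_command(rows=[{"delta_pos": [0, -0.7, 1], "roll": 0, "jaw": 8}, {"delta_pos": [0, -0.7, 1], "roll": 0, "jaw": 8}, {"delta_pos": [0, -0.7, 1], "roll": 0, "jaw": 8}, {"delta_pos": [0, -0.7, 1], "roll": 0, "jaw": 8}])

```text
time_s: 9.87
ee_pos: [536.6, -27.8, 76.4]
ee_rot: [-180.0, -0.0, 102.6]
force: [-2.0, 4.7, 0.4]
gripper_width: 13.7
gripper_force: 20.0
```

Request:
arm_command(rows=[{"delta_pos": [0, -0.7, 1], "roll": 0, "jaw": 8}, {"delta_pos": [0, -0.7, 1], "roll": 0, "jaw": 8}, {"delta_pos": [0, -0.7, 1], "roll": 0, "jaw": 8}, {"delta_pos": [0, -0.7, 1], "roll": 0, "jaw": 8}])

```text
time_s: 10.2
ee_pos: [535.8, -27.9, 75.4]
ee_rot: [-180.0, -0.0, 102.6]
force: [-2.2, 3.6, 0.1]
gripper_width: 13.7
gripper_force: 20.0
```

Request:
arm_command(rows=[{"delta_pos": [0, -0.7, 1], "roll": 0, "jaw": 8}, {"delta_pos": [0, -0.7, 1], "roll": 0, "jaw": 8}, {"delta_pos": [0, -0.7, 1], "roll": 0, "jaw": 8}, {"delta_pos": [0, -0.7, 1], "roll": 0, "jaw": 8}])

```text
time_s: 10.53
ee_pos: [535.4, -28.0, 74.5]
ee_rot: [180.0, -0.0, 102.6]
force: [-1.1, 4.2, 0.5]
gripper_width: 13.5
gripper_force: 20.0
```

Request:
arm_command(rows=[{"delta_pos": [0, -0.4, 0.7], "roll": 0, "jaw": 8}, {"delta_pos": [0, -0.4, 0.7], "roll": 0, "jaw": 8}, {"delta_pos": [0, -0.4, 0.7], "roll": 0, "jaw": 8}, {"delta_pos": [0, -0.4, 0.7], "roll": 0, "jaw": 8}])

```text
time_s: 10.87
ee_pos: [535.2, -28.1, 74.0]
ee_rot: [180.0, -0.0, 102.6]
force: [-2.5, 5.5, 2.3]
gripper_width: 13.4
gripper_force: 20.0
```

Request:
arm_command(rows=[{"delta_pos": [0, -0.2, 0.5], "roll": 0, "jaw": 8}, {"delta_pos": [0, -0.2, 0.5], "roll": 0, "jaw": 8}, {"delta_pos": [0, -0.2, 0.5], "roll": 0, "jaw": 8}, {"delta_pos": [0, -0.2, 0.5], "roll": 0, "jaw": 8}])

```text
time_s: 11.2
ee_pos: [535.1, -28.1, 73.8]
ee_rot: [179.9, -0.0, 102.6]
force: [-1.5, 4.9, 3.2]
gripper_width: 13.5
gripper_force: 20.0
```

```bash
python3 - <<'E'
from h import *
s=env.state(); print(wc(s['ee_pos']),s['force'],s['torque'])
E
```

```text
[-60.38607321 197.65313825  73.76128909] [-1.50176435  4.91710404  3.24441856] [ 0.87098365  0.05951513 -0.20094357]
```

Contact: the vertical force rose about 3 N. Now I'll slide forward lightly and watch for the force to drop.

Request:
arm_command(rows=[{"delta_pos": [0, -1, 0], "roll": 0, "jaw": 8}, {"delta_pos": [0, -2, 0], "roll": 0, "jaw": 8}, {"delta_pos": [0, -2.5, 0], "roll": 0, "jaw": 8}, {"delta_pos": [0, -2.5, 0], "roll": 0, "jaw": 8}])

```text
time_s: 11.53
ee_pos: [534.1, -28.3, 73.8]
ee_rot: [179.8, -0.0, 102.6]
force: [1.3, 6.4, 1.2]
gripper_width: 13.5
gripper_force: 20.0
```

Request:
arm_command(rows=[{"delta_pos": [0, -1, 0], "roll": 0, "jaw": 8}, {"delta_pos": [0, -2, 0], "roll": 0, "jaw": 8}, {"delta_pos": [0, -2, 0], "roll": 0, "jaw": 8}, {"delta_pos": [0, -2, 0], "roll": 0, "jaw": 8}])

```text
time_s: 11.87
ee_pos: [532.1, -28.7, 73.7]
ee_rot: [179.8, -0.0, 102.6]
force: [2.0, 7.0, -0.4]
gripper_width: 13.5
gripper_force: 20.0
```

Request:
arm_command(rows=[{"delta_pos": [0, -1, 0], "roll": 0, "jaw": 8}, {"delta_pos": [0, -2, 0], "roll": 0, "jaw": 8}, {"delta_pos": [0, -2, 0], "roll": 0, "jaw": 8}, {"delta_pos": [0, -2, 0], "roll": 0, "jaw": 8}])

```text
time_s: 12.2
ee_pos: [528.4, -29.4, 72.6]
ee_rot: [-180.0, -0.0, 102.6]
force: [0.9, 6.4, -3.4]
gripper_width: 13.6
gripper_force: 20.0
```

Request:
arm_command(rows=[{"delta_pos": [0, -1, 0], "roll": 0, "jaw": 8}, {"delta_pos": [0, -2, 0], "roll": 0, "jaw": 8}, {"delta_pos": [0, -2, 0], "roll": 0, "jaw": 8}, {"delta_pos": [0, -2, 0], "roll": 0, "jaw": 8}])

```text
time_s: 12.53
ee_pos: [526.4, -29.9, 72.5]
ee_rot: [-180.0, -0.0, 102.6]
force: [-0.3, 4.9, -3.7]
gripper_width: 13.2
gripper_force: 20.0
```

The force dropped and the tool sank at the spot the camera suggested. I'll try lowering here.

Request:
arm_command(rows=[{"delta_pos": [0, -0.3, 0.7], "roll": 0, "jaw": 8}, {"delta_pos": [0, -0.6, 1.3], "roll": 0, "jaw": 8}, {"delta_pos": [0, -0.6, 1.3], "roll": 0, "jaw": 8}, {"delta_pos": [0, -0.6, 1.3], "roll": 0, "jaw": 8}])

```text
time_s: 12.87
ee_pos: [525.7, -30.0, 71.3]
ee_rot: [-180.0, -0.0, 102.6]
force: [-0.0, 4.8, -3.8]
gripper_width: 13.6
gripper_force: 20.0
```

Request:
arm_command(rows=[{"delta_pos": [0, -0.3, 0.5], "roll": 0, "jaw": 8}, {"delta_pos": [0, -0.5, 1], "roll": 0, "jaw": 8}, {"delta_pos": [0, -0.5, 1], "roll": 0, "jaw": 8}, {"delta_pos": [0, -0.5, 1], "roll": 0, "jaw": 8}])

```text
time_s: 13.2
ee_pos: [525.2, -30.2, 70.4]
ee_rot: [-180.0, -0.0, 102.6]
force: [-1.0, 5.5, -2.7]
gripper_width: 13.6
gripper_force: 20.0
```

Request:
arm_command(rows=[{"delta_pos": [0, -0.3, 0.7], "roll": 0, "jaw": 8}, {"delta_pos": [0, -0.7, 1.4], "roll": 0, "jaw": 8}, {"delta_pos": [0, -0.7, 1.4], "roll": 0, "jaw": 8}, {"delta_pos": [0, -0.7, 1.4], "roll": 0, "jaw": 8}])

```text
time_s: 13.53
ee_pos: [524.4, -30.4, 69.1]
ee_rot: [-180.0, -0.0, 102.6]
force: [-2.1, 5.2, -2.1]
gripper_width: 13.8
gripper_force: 20.0
```

Request:
arm_command(rows=[{"delta_pos": [0, -0.3, 0.7], "roll": 0, "jaw": 8}, {"delta_pos": [0, -0.7, 1.4], "roll": 0, "jaw": 8}, {"delta_pos": [0, -0.7, 1.4], "roll": 0, "jaw": 8}, {"delta_pos": [0, -0.7, 1.4], "roll": 0, "jaw": 8}])

```text
time_s: 13.87
ee_pos: [523.6, -30.5, 67.8]
ee_rot: [-179.9, -0.0, 102.6]
force: [-2.0, 4.0, -0.5]
gripper_width: 13.6
gripper_force: 20.0
```

Request:
arm_command(rows=[{"delta_pos": [0, -0.3, 0.7], "roll": 0, "jaw": 8}, {"delta_pos": [0, -0.7, 1.4], "roll": 0, "jaw": 8}, {"delta_pos": [0, -0.7, 1.4], "roll": 0, "jaw": 8}, {"delta_pos": [0, -0.7, 1.4], "roll": 0, "jaw": 8}])

```text
time_s: 14.2
ee_pos: [522.8, -30.7, 66.4]
ee_rot: [-179.9, -0.0, 102.6]
force: [-3.2, 3.9, -1.5]
gripper_width: 13.3
gripper_force: 20.0
```

Request:
arm_command(rows=[{"delta_pos": [0, -0.3, 0.7], "roll": 0, "jaw": 8}, {"delta_pos": [0, -0.7, 1.4], "roll": 0, "jaw": 8}, {"delta_pos": [0, -0.7, 1.4], "roll": 0, "jaw": 8}, {"delta_pos": [0, -0.7, 1.4], "roll": 0, "jaw": 8}])

```text
time_s: 14.53
ee_pos: [522.1, -30.9, 64.9]
ee_rot: [-179.9, -0.0, 102.6]
force: [-2.4, 4.8, -1.2]
gripper_width: 13.6
gripper_force: 20.0
```

Request:
arm_command(rows=[{"delta_pos": [0, -0.5, 1], "roll": 0, "jaw": 8}, {"delta_pos": [0, -0.5, 1], "roll": 0, "jaw": 8}, {"delta_pos": [0, -0.5, 1], "roll": 0, "jaw": 8}, {"delta_pos": [0, -0.5, 1], "roll": 0, "jaw": 8}])

```text
time_s: 14.87
ee_pos: [521.6, -31.0, 63.9]
ee_rot: [-179.9, -0.0, 102.6]
force: [-2.5, 4.0, -3.1]
gripper_width: 13.7
gripper_force: 20.0
```

Request:
arm_command(rows=[{"delta_pos": [0, -0.4, 0.7], "roll": 0, "jaw": 8}, {"delta_pos": [0, -0.4, 0.7], "roll": 0, "jaw": 8}, {"delta_pos": [0, -0.4, 0.7], "roll": 0, "jaw": 8}, {"delta_pos": [0, -0.4, 0.7], "roll": 0, "jaw": 8}])

```text
time_s: 15.2
ee_pos: [521.3, -31.0, 63.2]
ee_rot: [-180.0, -0.0, 102.6]
force: [-1.4, 5.6, -1.5]
gripper_width: 13.7
gripper_force: 20.0
```

Request:
arm_command(rows=[{"delta_pos": [0, -0.4, 0.7], "roll": 0, "jaw": 8}, {"delta_pos": [0, -0.4, 0.7], "roll": 0, "jaw": 8}, {"delta_pos": [0, -0.4, 0.7], "roll": 0, "jaw": 8}, {"delta_pos": [0, -0.4, 0.7], "roll": 0, "jaw": 8}])

```text
time_s: 15.53
ee_pos: [521.1, -31.1, 62.6]
ee_rot: [-180.0, -0.0, 102.6]
force: [-1.7, 4.5, -1.5]
gripper_width: 13.2
gripper_force: 20.0
```

Request:
arm_command(rows=[{"delta_pos": [0, -0.3, 0.6], "roll": 0, "jaw": 8}, {"delta_pos": [0, -0.3, 0.6], "roll": 0, "jaw": 8}, {"delta_pos": [0, -0.3, 0.6], "roll": 0, "jaw": 8}, {"delta_pos": [0, -0.3, 0.6], "roll": 0, "jaw": 8}])

```text
time_s: 15.87
ee_pos: [521.0, -31.1, 62.2]
ee_rot: [-180.0, -0.0, 102.6]
force: [-1.2, 4.7, -0.6]
gripper_width: 13.4
gripper_force: 20.0
```

Request:
arm_command(rows=[{"delta_pos": [0, -0.2, 0.6], "roll": 0, "jaw": 8}, {"delta_pos": [0, -0.2, 0.6], "roll": 0, "jaw": 8}, {"delta_pos": [0, -0.2, 0.6], "roll": 0, "jaw": 8}, {"delta_pos": [0, -0.2, 0.6], "roll": 0, "jaw": 8}])

```text
time_s: 16.2
ee_pos: [520.9, -31.2, 61.8]
ee_rot: [180.0, -0.0, 102.6]
force: [-2.5, 5.4, 0.8]
gripper_width: 13.5
gripper_force: 20.0
```

```bash
python3 - <<'E'
from h import *
s=env.state(); print(wc(s['ee_pos']),s['force'],s['torque'])
E
```

```text
[-74.92561952 197.75412636  61.79440597] [-2.46105782  5.35612152  0.80029134] [ 0.9041217   0.0677034  -0.26021276]
```

The foot has gone about 12 mm down and is on the bottom. I'll release gently and rise.

Request:
arm_command(rows=[{"delta_pos": [0, 0, 0], "roll": 0, "jaw": 17}, {"delta_pos": [0, 0, 0], "roll": 0, "jaw": 19}, {"delta_pos": [0, 0, 0], "roll": 0, "jaw": 22}, {"delta_pos": [0, 0, 0], "roll": 0, "jaw": 30}, {"delta_pos": [0, 0, 0], "roll": 0, "jaw": 40}, {"delta_pos": [0, 0, 0], "roll": 0, "jaw": 45}, {"delta_pos": [0, 0, 0], "roll": 0, "jaw": 45}], squeeze=5)

```text
time_s: 16.78
ee_pos: [520.9, -31.6, 61.7]
ee_rot: [180.0, 0.0, 102.6]
force: [0.4, 0.6, -0.3]
gripper_width: 40.5
gripper_force: 0.0
```

Request:
arm_command(rows=[{"delta_pos": [3, 0, -10], "roll": 0, "jaw": 45}, {"delta_pos": [5, 0, -30], "roll": 0, "jaw": 45}, {"delta_pos": [5, 0, -60], "roll": 0, "jaw": 45}, {"delta_pos": [10, 0, -95], "roll": 0, "jaw": 45}, {"delta_pos": [30, 0, -130], "roll": 0, "jaw": 45}, {"delta_pos": [60, 0, -160], "roll": 0, "jaw": 45}, {"delta_pos": [95, -20, -160], "roll": 0, "jaw": 45}, {"delta_pos": [130, -50, -160], "roll": 0, "jaw": 45}, {"delta_pos": [160, -80, -160], "roll": 0, "jaw": 45}, {"delta_pos": [160, -80, -160], "roll": 0, "jaw": 45}, {"delta_pos": [160, -80, -160], "roll": 0, "jaw": 45}])

```text
time_s: 17.7
ee_pos: [406.1, 108.3, 222.7]
ee_rot: [179.9, 0.0, 102.8]
force: [0.2, -0.4, -0.2]
gripper_width: 41.0
gripper_force: 0.0
```

```bash
python3 - <<'E'
from h import *
s=env.state(); print(s['ee_pos'],s['force'])
f=env.grab_frame('scene'); cv2.imwrite('pics/c8.png',cv2.resize(f['img'][110:250,180:290],None,fx=5,fy=4.2,interpolation=cv2.INTER_CUBIC))
E
```

```text
[406.07695339 108.27080696 222.7276389 ] [ 0.173359   -0.40526564 -0.18155517]
```

View pics/c8.png

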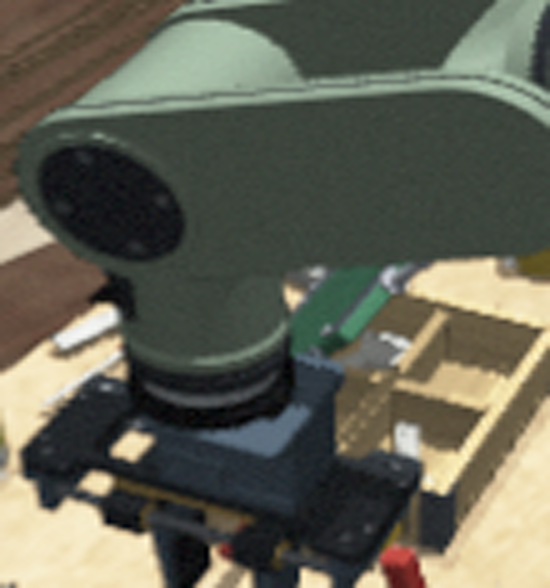

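The arm still hides the foot, but the lid at crop (350,300) stays half open. I'll check the grip from the top camera, then hand in.

```bash
python3 - <<'E'
from h import *
f=env.grab_frame('top'); hsv=cv2.cvtColor(f['img'],cv2.COLOR_BGR2HSV)
m=cv2.inRange(hsv,(0,120,50),(8,255,255))|cv2.inRange(hsv,(172,120,50),(180,255,255))
v,u=np.where(m); k=(v>165)&(v<225)&(u>190)&(u<250); u,v=u[k],v[k]
C=np.array([wc(p) for p in atz(f,np.c_[u,v],87)]) if len(u) else []
print('grip',len(C),len(C) and (C.min(0),C.max(0),np.median(C,0)))
m=cv2.inRange(hsv,(60,70,30),(95,255,255)); v,u=np.where(m); k=(v>150)&(v<245)&(u>225)&(u<325)&(f['z_map'][v,u]>0); P=world(f,np.c_[u[k],v[k]])
C=np.array([wc(p) for p in P]); C=C[(C[:,2]>60)&(C[:,2]<300)&(C[:,0]<30)]; print(len(C)); p=np.polyfit(C[:,0],C[:,2],1); print('lid angle',np.arctan(-p[0]))
E
```

```text
grip 77 (array([-81.91044822, 167.4665907 ,  87.        ]), array([-68.21288523, 227.00606634,  87.        ]), array([-74.7314389 , 196.62124163,  87.        ]))
40
lid angle 0.15505951002115878
```

```bash
python3 -c "
from workcell import env
print(env.job_done())"
```

```text
the job is handed in; nothing more can be done
None
```

I handed the job in at about 18 s: the lid is propped half open, with the rod's foot about 12 mm down in the plate's hole by the tool's descent. The arm is clear of everything. The hand-in gave no pass or fail, and the arm hid the foot from the camera in my last pictures.

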